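# Fit the crank handle and bring the bolt jar to the front

## Robot

A 6-joint arm with a two-finger parallel gripper is mounted at the origin on the work surface. World frame = base frame: x ahead of the robot, y to its left, z up, the work surface at z = 0. Lengths are in m, angles in rad, forces in N, time in s.
With the tool pointing down it reaches from about 0.35 to 0.85 m from the base axis. Payload 8.1 kg.
Tool frame: the origin (TCP) lies midway between the tips of the shut fingers; the grasp point (between the pads) lies 19 mm behind it; z points along the fingers, y is the line along which they close (so a half turn about z gives the same grasp; the last joint's range is limited). The gripper opens to 93 mm and grips with 3 to 60 N. Pads are 15 mm wide; open, the fingers measure 128 mm over their backs; the gripper's body (75 mm by 188 mm) begins 65 mm behind the grasp point.
Start: joints at [1.058, 0.13, 1.488, -0, 1.523, -0.085], TCP at [0.249, 0.546, 0.219] pointing down, gripper open.
Joint ranges: [-2.96, 2.96], [-0.89, 2.26], [0.02, 2.5], [-1.34, 4.48], [0, 2.73], [-2.66, 2.66]. Speed limits (rad/s): [2.39, 2.39, 2.79, 3.14, 3.14, 3.14].

## Interface

Orientations are given as [roll, pitch, yaw] about the fixed x, y, z axes, in that order (R = Rz(yaw) Ry(pitch) Rx(roll)).
In Python, from station import arm, cams gives the robot as it stands. The module is installed in compiled form; this text tells all that it offers.
- The arm moves only by the tool play_rows, never from a script. Its argument "moves" is a list of rows, each a list of 7 numbers: the turn, a rotation vector about the tool's x, y, z in degrees, then the shift along the tool's x, y, z in cm, then the finger opening in cm, from 0 to 9.3. A call has exactly 10 rows; each row shifts and turns the commanded pose from where the row before left it, along the tool's axes as they then stand; what a row does not reach is not made up. A row lasts 1/10 s, in which the tool goes at most 50 mm and 8.59 degrees, less where a joint would pass 70% of its speed; a pose out of reach is approached as far as the arm can. A call is refused whole if a number of a shift passes 5 or a number of a turn 8.59, either way. A call with a gripper value outside its range is refused whole. The fingers move at their own pace and stop on an object; "grip_force" is the grip in N (left out, the last holds). Time passes only in rows, so rows that do not move let the fingers close, or fill a call up. It gives the time, the measured TCP pose, the force, the opening and the grip force at its end, in the units of the state.
- arm.get_obs(): the state, without advancing time (a new reading comes with each control period).
- cams.grab_frame(name): name is "scene" or "top" or "wrist"; returns (picture, depth): 480x640x3 uint8, red, green, blue; 480x640 float32, m along the optical axis (not along the pixel's ray), 0 where there is no reading.
- cams.camera_model(name): a dict with "mtx" (3x3 intrinsics, pixels), "R" (3x3) and "t" (3): a world point X has camera coordinates R X + t; the wrist camera has in their place "tool_from_camera" (4x4, takes a point from camera to tool coordinates, whose origin is the TCP and whose axes are the flange's). Camera axes: x right, y down, z forward; pixel columns grow to the right and rows downward; lengths in m; the calibration is good to about 2 mm. The wrist camera is an equidistant fisheye: a pixel r from the principal point sees the ray r / f radians off the axis. A picture is of the moment at which its call begins: read the wrist's pose just before it. camera_model takes no time and is no camera call.
- arm.finish_job(): hands the job in; it is judged then, once.
The state is a dict: "t": time; "joint_positions": joint angles; "joint_vel": joint speeds; "joint_torque": joint torques, N m; "tool_pos": TCP position; "eef_rot": TCP orientation; "contact_force": force on the tool from outside, world axes, zero at the start; "wrist_torque": the same for the moment, N m; "opening": finger opening in m; "grip_force": force on a finger pad.
Only numpy, scipy, OpenCV 4.12 (cv2) and the standard library are available. Lean on these libraries where they do the work, as an engineer would, in place of code of your own. Each camera call takes 0.05 s, during which the arm holds its last target. There are 200 camera calls.

## Task

Push the loose wooden handle sleeve fully down onto the upright spigot of the crank on top of the jar carousel, then use that handle to turn the carousel until the jar with a bolt standing on its lid is squarely in front of the pointer on the base. Finish while still gripping the handle on its spigot and holding the carousel still: do not let go. Do not touch the jars, keep them in their pockets, and leave the other things on the bench alone.

Things in the scene. Friction and masses are not known exactly. Their poses are not given: they have to be found in the camera images.
- base: fixed dark steel base disc of the carousel, 250 mm across and 18 mm thick; origin on the turning axis, at bench level. Its own -x axis is its front: there a 50 mm wide tongue runs out to 170 mm from the axis and carries the pointer, a bare metal wedge 40 mm tall (top 58 mm above the bench) with its edge towards the axis, 120 mm from it. The whole carousel stands at some yaw
- hub (a point): point on the turning axis at the height of the turntable's top, 34 mm above the bench. The plywood turntable is 224 mm across and has five round pockets (rims 10 mm high, 63 mm across) evenly spaced at 75 mm from the axis, one jar in each. A steel column rises from its middle and carries a crank arm 115 to 127 mm above the bench
- front (a point): point fixed to the base, 75 mm from the axis towards the pointer and 34 mm above the bench: where the bolt jar's underside centre must come. No pocket is there at the start
- turntable (a joint): angle of the turntable on its base in rad, 0 at the start, growing anticlockwise seen from above; it turns more than a half turn either way, with light friction (about 0.06 N m, some 1 N at the crank) and no spring
- spigot_foot (a point): centre of the spigot's foot, on the round steel shoulder (36 mm across) at the end of the crank arm, 127 mm above the bench and 55 mm from the turning axis: the seated sleeve's underside rests here. It moves with the turntable, and points to the pointer side at the start, between two jars
- spigot_tip (a point): top of the upright steel spigot, 45 mm above its foot. The spigot is 16 mm thick, its top 8 mm tapering to 8 mm
- sleeve: loose wooden handle sleeve, a straight tube 80 mm long, 32 mm outside and 20 mm inside diameter, open at both ends and alike both ways, standing upright on the bench; about 60 g. Origin at the centre of its underside. On the spigot it turns freely, so the gripper need not turn with the crank
- bolt_jar: the marked jar: a white jar 54 mm across and 62 mm tall with a flat black lid, like the others, but with a steel bolt standing head down on the lid (head 25 mm wide and 9 mm high, shank 14 mm thick; bolt top 97 mm above the jar's underside, 131 mm above the bench), loose in one of the five turntable pockets; origin at the centre of its underside
- jar1: one of four plain jars: white, 54 mm across, 62 mm tall with its flat black lid, loose in a turntable pocket; origin at the centre of its underside
- jar2: one of four plain jars: white, 54 mm across, 62 mm tall with its flat black lid, loose in a turntable pocket; origin at the centre of its underside
- jar3: one of four plain jars: white, 54 mm across, 62 mm tall with its flat black lid, loose in a turntable pocket; origin at the centre of its underside
- jar4: one of four plain jars: white, 54 mm across, 62 mm tall with its flat black lid, loose in a turntable pocket; origin at the centre of its underside
- tin: bystander: closed tin standing on the bench, 66 mm across, 100 mm tall; origin at the centre of its underside
- tape: bystander: roll of paper tape lying flat, 90 mm across, 24 mm tall; origin at the centre of its underside
- screwdriver: bystander: screwdriver lying on the bench, about 200 mm long along its own x; origin underneath its middle
There are look-alikes about, which are no part of the job. Leave any orange or yellow look-alike of the jar4 alone.

How it is judged:
By the outcome, as a careful person would: the job done as asked, in the order asked, and still so for the second after the job is handed in, while the arm keeps its last pose, push and grip.
It also fails if it takes over 48 s, if anything falls off the work surface, if the arm or the gripper's body presses on something with over 40 N, if the wrist force passes 120 N, or if a joint passes its speed limit or range.

## Working session

There is one attempt and no reset: what is moved stays moved. The work goes in short steps, Python scripts to look and compute and a tool call to move; the robot and the scene stay as the last step left them, time stands still between calls to the robot, and variables do not carry over. Pictures are saved under pics/ and viewed, at most 10 in all, crops included, and the job is handed in when it is done.

Besides the shell and the picture viewer there is one more tool, called after "Request:" as a command line: name --pt "numbers of a row" for each row, then --argument value for the rest. play_rows: Moves the arm, as the interface text tells. Its arguments: {"type":"object","properties":{"moves":{"type":"array","items":{"type":"array","items":{"type":"number"}}},"grip_force":{"type":"number"}},"required":["moves"]}

```bash
mkdir -p pics; cat > h.py <<'E'
import numpy as np, cv2
from station import arm, cams
from scipy.spatial.transform import Rotation as Ro
def save(im,n): cv2.imwrite('pics/'+n,im[:,:,::-1])
def cloud(name,d):
    m=cams.camera_model(name);K=np.array(m['mtx']);R=np.array(m['R']);t=np.array(m['t'])
    v,u=np.mgrid[:480,:640]
    c=np.stack([(u-K[0,2])/K[0,0]*d,(v-K[1,2])/K[1,1]*d,d],-1)
    return (c-t)@R
def ray(name,u,v,z):
    m=cams.camera_model(name);K=np.array(m['mtx']);R=np.array(m['R']);t=np.array(m['t'])
    o=-R.T@t;d=R.T@np.linalg.inv(K)@np.array([u,v,1.]);return o+d*(z-o[2])/d[2]
E
python3 - <<'E'
from h import *
print(arm.get_obs())
for n in('scene','top'):
    p,d=cams.grab_frame(n);save(p,n+'0.png');np.savez(n+'0.npz',p=p,d=d)
    m=cams.camera_model(n);print(n,m, (d>0).mean())
print(cams.camera_model('wrist'))
E
```

```text
{'t': 0.0, 'joint_positions': array([ 1.05761050e+00,  1.31151529e-01,  1.48929234e+00,  2.10163118e-05,
        1.52301207e+00, -8.54237479e-02]), 'joint_vel': array([-7.35620519e-05, -6.10891437e-04,  1.54559841e-03, -2.31107941e-03,
        6.90062990e-04, -5.54568289e-04]), 'joint_torque': array([-2.26216325e-03, -5.59841931e+01, -4.91751981e+01,  7.64779304e-02,
        3.58786946e-02, -1.66755781e-04]), 'tool_pos': array([0.24860019, 0.54543602, 0.21758605]), 'eef_rot': array([-3.13973795e+00, -1.79889028e-04,  2.71382938e+00]), 'contact_force': array([ 0.42443706, -0.05412798, -0.03958037]), 'wrist_torque': array([-0.01334417, -0.01824767,  0.00166977]), 'grip_force': 0.0, 'opening': 0.09283571850145467}
scene {'mtx': array([[477.64719231,   0.        , 319.96090381],
       [  0.        , 477.64719231, 236.25330897],
       [  0.        ,   0.        ,   1.        ]]), 'R': array([[-0.52203453,  0.85290206,  0.00616637],
       [ 0.6953101 ,  0.42974241, -0.57607754],
       [-0.49398767, -0.29644483, -0.81737179]]), 't': array([ 0.28120373, -0.31878654,  1.33427207])} 0.9959
[... 224 characters left out ...]
72453 ],
       [-0.99772723,  0.01237883, -0.06623549],
       [ 0.06654444,  0.02648174, -0.99743198]]), 't': array([0.03740644, 0.5451764 , 1.1549791 ])} 0.9959212239583334
{'mtx': array([[371.64829954,   0.        , 323.52540345],
       [  0.        , 371.64829954, 241.49367663],
       [  0.        ,   0.        ,   1.        ]]), 'tool_from_camera': array([[-1.00549353e-03, -9.58059296e-01, -2.86568273e-01,
         8.01747212e-02],
       [ 9.99999478e-01, -9.12022431e-04, -4.59651153e-04,
         8.03624415e-04],
       [ 1.79016368e-04, -2.86568585e-01,  9.58059713e-01,
        -1.66610059e-01],
       [ 0.00000000e+00,  0.00000000e+00,  0.00000000e+00,
         1.00000000e+00]])}
```

View pics/scene0.png

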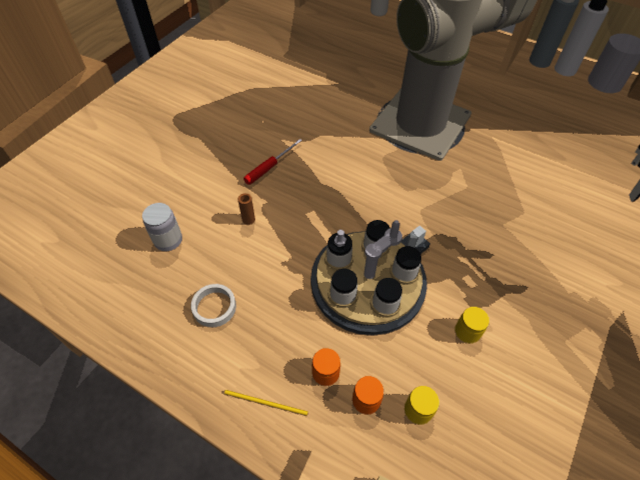

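View pics/top0.png

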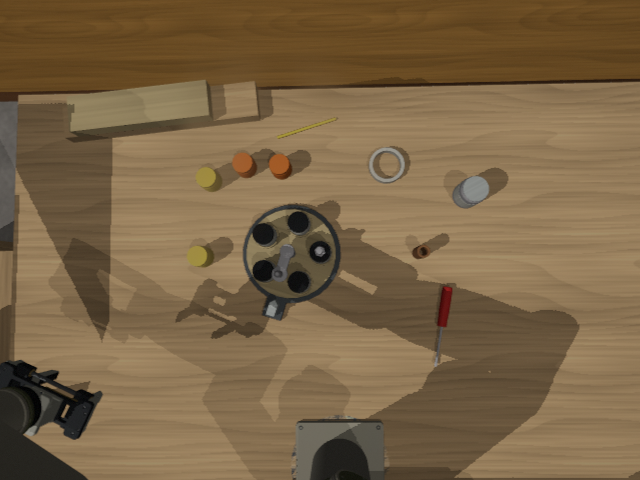

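The scene view shows the sleeve at (247,209), the bolt jar at (340,245), the spigot at (395,230) and the pointer at (418,238). In the top view these are at (420,252), (320,251), (278,272) and (273,308). Possible mix-ups: for the sleeve, the tin at top (474,188) or the screwdriver grip at (446,305). For the bolt jar, the plain jars at (263,233), (298,222), (263,271) and (298,282), and the orange and yellow cylinders. Next I'll measure.

```bash
python3 - <<'E'
from h import *
C={}
for n in('scene','top'):
    f=np.load(n+'0.npz');C[n]=(f['p'],cloud(n,f['d']))
g=lambda n,u,v:C[n][1][v,u].round(4)
print('top sleeve',g('top',420,252),'axis',g('top',292,252),'spig',g('top',278,272),'bolt',g('top',320,251),'ptr',g('top',273,308))
for n in C:
    p,X=C[n]; f=lambda c,r,z0,z1:(np.hypot(X[...,0]-c[0],X[...,1]-c[1])<r)&(X[...,2]>z0)&(X[...,2]<z1)
    def st(l,m):
        q=X[m]
        if len(q)<3: print(n,l,len(q));return
        (cx,cy),rr=cv2.minEnclosingCircle(q[:,:2].astype(np.float32));print(n,l,len(q),'mean',q.mean(0).round(4),'circ',round(cx,4),round(cy,4),round(rr,4),'zmax',q[:,2].max().round(4))
    s=ray('top',420,252,.08);st('sleeve',f(s,.04,.07,.09)); st('sleeve all',f(s,.04,.02,.09))
    a=ray('top',292,252,.034)
    st('base/table',f(a,.2,.01,.045)); 
    st('spigot',f(a,.12,.15,.2)); st('spigot+arm',f(a,.12,.11,.2)); st('arm',f(a,.12,.11,.13))
    m=f(a,.2,.085,.105)&(p.max(-1)<60)
    k,lab,sts,cen=cv2.connectedComponentsWithStats(m.astype(np.uint8))
    for i in range(1,k):
        if sts[i,4]>60: st('lid',lab==i)
    st('bolt',f(ray('top',320,251,.12),.03,.115,.14))
    b=ray('top',273,308,.05); st('ptr',f(b,.035,.045,.07))
a=C['scene'][0][150:350,220:460];save(cv2.resize(a,None,fx=3,fy=3,interpolation=2)[:600,:720],'c0.png')
E
```

```text
top sleeve [ 0.5293 -0.2102  0.0028] axis [0.5264 0.1043 0.1259] spig [0.4803 0.1308 0.1725] bolt [0.5276 0.0397 0.1318] ptr [0.3946 0.1579 0.0587]
scene sleeve 120 mean [ 0.5299 -0.2058  0.0767] circ 0.5299 -0.206 0.0171 zmax 0.0816
scene sleeve all 342 mean [ 0.5334 -0.2025  0.058 ] circ 0.5299 -0.206 0.0171 zmax 0.0816
scene base/table 5744 mean [0.5568 0.1295 0.0287] circ 0.5087 0.1257 0.1486 zmax 0.045
scene spigot 77 mean [0.4811 0.1331 0.1626] circ 0.4789 0.1323 0.0082 zmax 0.1734
scene spigot+arm 724 mean [0.5068 0.1181 0.1296] circ 0.4999 0.0908 0.0646 zmax 0.1734
scene arm 586 mean [0.5117 0.1164 0.1244] circ 0.5003 0.0911 0.0646 zmax 0.1299
scene lid 337 mean [0.4607 0.0896 0.094 ] circ 0.4595 0.0909 0.0264 zmax 0.0981
scene lid 318 mean [0.5359 0.0435 0.0937] circ 0.5307 0.04 0.0263 zmax 0.105
scene lid 462 mean [0.4883 0.1766 0.0939] circ 0.4854 0.1758 0.0269 zmax 0.0992
scene lid 498 mean [0.6031 0.093  0.094 ] circ 0.6013 0.0918 0.0259 zmax 0.0984
scene lid 519 mean [0.5762 0.1765 0.0939] circ 0.5747 0.1756 0.0262 zmax 0.0985
scene bolt 56 mean [0.5316 0.0412 0.1265] c
[... 451 characters left out ...]

top spigot+arm 506 mean [0.5035 0.1188 0.1303] circ 0.4997 0.0916 0.0645 zmax 0.1746
top arm 431 mean [0.5057 0.1199 0.1263] circ 0.4997 0.093 0.0633 zmax 0.13
top lid 356 mean [0.5997 0.0924 0.0958] circ 0.6 0.0927 0.0255 zmax 0.1026
top lid 356 mean [0.5729 0.1759 0.0955] circ 0.5732 0.1763 0.0253 zmax 0.1023
top lid 280 mean [0.5284 0.0406 0.0955] circ 0.5288 0.0411 0.0252 zmax 0.1026
top lid 347 mean [0.4853 0.1769 0.0957] circ 0.485 0.1767 0.0252 zmax 0.1021
top lid 361 mean [0.4576 0.0929 0.0956] circ 0.4575 0.093 0.0255 zmax 0.1022
top bolt 31 mean [0.5287 0.0411 0.1303] circ 0.5276 0.0409 0.0063 zmax 0.1352
top ptr 133 mean [0.3942 0.1595 0.0569] circ 0.395 0.1613 0.0207 zmax 0.0633
```

View pics/c0.png

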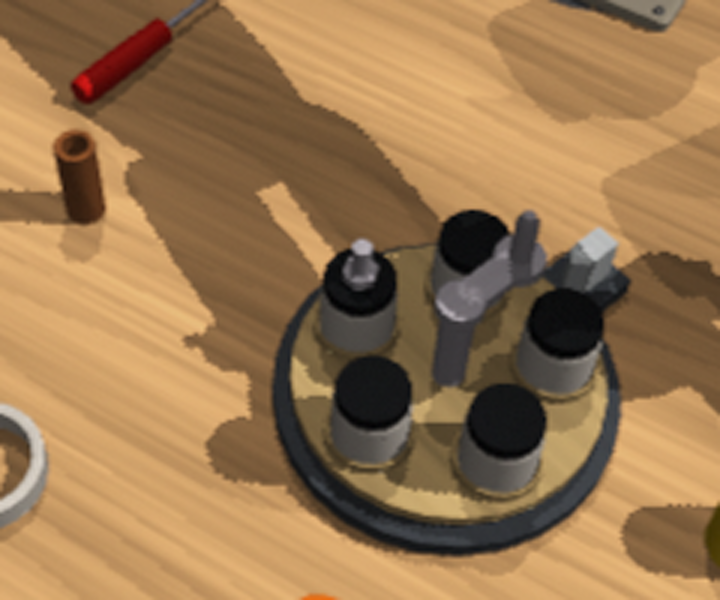

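Request:
play_rows --pt "0 0 0 -3.33 -3.33 0 9.3" --pt "0 0 0 -3.33 -3.33 0 9.3" --pt "0 0 0 -3.33 -3.33 0 9.3" --pt "0 0 0 -3.33 -3.33 0 9.3" --pt "0 0 0 -3.33 -3.33 0 9.3" --pt "0 0 0 -3.33 -3.33 0 9.3" --pt "0 0 0 -3.33 -3.33 0 9.3" --pt "0 0 0 -3.33 -3.33 0 9.3" --pt "0 0 0 -3.33 -3.33 0 9.3" --pt "0 0 0 -3.33 -3.33 0 9.3"

```text
t: 1.1
tool_pos: [0.4138, 0.103, 0.2185]
eef_rot: [3.141, 0.0, 2.714]
contact_force: [1.1, 0.3, 0.9]
opening: 0.0927
grip_force: 0.0
```

Request:
play_rows --pt "0 0 0 -3.33 -3.33 0 9.3" --pt "0 0 0 -3.33 -3.33 0 9.3" --pt "0 0 0 -3.33 -3.33 0 9.3" --pt "0 0 0 -3.33 -3.33 0 9.3" --pt "0 0 0 -3.33 -3.33 0 9.3" --pt "0 0 0 -3.33 -3.33 0 9.3" --pt "0 0 0 -3.33 -3.33 0 9.3" --pt "0 0 0 0 0 3.0 9.3" --pt "0 0 0 0 0 3.0 9.3" --pt "0 0 0 0 0 2.0 9.3"

```text
t: 2.1
tool_pos: [0.5278, -0.204, 0.1356]
eef_rot: [3.141, -0.004, 2.713]
contact_force: [-0.1, 0.4, -0.1]
opening: 0.0932
grip_force: 0.0
```

```bash
cat >> h.py <<'E'
def wcloud():
    o=arm.get_obs();p,d=cams.grab_frame('wrist');m=cams.camera_model('wrist');K=np.array(m['mtx']);T=np.array(m['tool_from_camera'])
    v,u=np.mgrid[:480,:640];x=u-K[0,2];y=v-K[1,2];r=np.hypot(x,y)+1e-9;th=r/K[0,0];s=np.tan(np.minimum(th,1.5))/r
    c=np.stack([x*s*d,y*s*d,d],-1);tool=c@T[:3,:3].T+T[:3,3]
    R=Ro.from_euler('xyz',o['eef_rot']).as_matrix();return o,p,tool,tool@R.T+o['tool_pos']
E
python3 - <<'E'
from h import *
o,p,t,w=wcloud();save(p,'w1.png')
print(o['tool_pos'],o['eef_rot'])
for z0,z1 in((.06,.09),(.072,.088)):
    m=(np.hypot(w[...,0]-.529,w[...,1]+.2055)<.04)&(w[...,2]>z0)&(w[...,2]<z1)
    for q in(w[m],t[m]):
        (c,rr)=cv2.minEnclosingCircle(q[:,:2].astype(np.float32));print(len(q),q.mean(0).round(4),np.round(c,4),round(rr,4))
E
```

```text
[ 0.52777638 -0.20398267  0.13555765] [ 3.14141838 -0.00358751  2.71270834]
1744 [ 0.5257 -0.2045  0.0764] [ 0.5269 -0.2052] 0.0163
1744 [ 0.0015 -0.0014  0.0591] [ 0.0001 -0.0015] 0.0163
1345 [ 0.526  -0.2046  0.0795] [ 0.5268 -0.2049] 0.0162
1345 [ 0.0011 -0.0013  0.0561] [ 0.0003 -0.0013] 0.0162
```

View pics/w1.png

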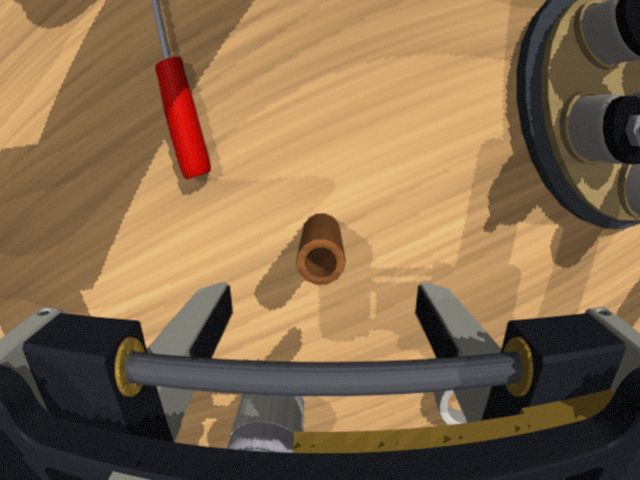

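The crop shows the sleeve upright at (320,260), centred between the open fingers, with the screwdriver at (185,120) well clear. This matches the brown tube I want, with its top at z≈0.08 and radius 16 mm. I'll descend and grip.

Request:
play_rows --pt "0 0 0 -0.07 -0.11 1.0 9.3" --pt "0 0 0 0 0 2.5 9.3" --pt "0 0 0 0 0 2.5 9.3" --pt "0 0 0 0 0 2.5 9.3" --pt "0 0 0 0 0 1.5 9.3" --pt "0 0 0 0 0 0.7 9.3" --pt "0 0 0 0 0 0 6" --pt "0 0 0 0 0 0 4" --pt "0 0 0 0 0 0 2.6" --pt "0 0 0 0 0 0 2.6" --grip_force 25

```text
t: 3.15
tool_pos: [0.5301, -0.2057, 0.0329]
eef_rot: [-3.142, 0.002, 2.714]
contact_force: [-0.8, -0.4, -0.4]
opening: 0.0659
grip_force: 0.0
```

Request:
play_rows --pt "0 0 0 0 0 0 2.6" --pt "0 0 0 0 0 0 2.6" --pt "0 0 0 0 0 0 2.6" --pt "0 0 0 0 0 0 2.6" --pt "0 0 0 0 0 0 2.6" --pt "0 0 0 0 0 0 2.6" --pt "0 0 0 0 0 -1 2.6" --pt "0 0 0 0 0 -2 2.6" --pt "0 0 0 0 0 -3 2.6" --pt "0 0 0 0 0 -3 2.6"

```text
t: 4.15
tool_pos: [0.5288, -0.205, 0.1227]
eef_rot: [3.142, -0.001, 2.714]
contact_force: [0.8, -0.3, -0.8]
opening: 0.0317
grip_force: 25.0
```

Request:
play_rows --pt "0 0 0 0 0 -4.9 2.6" --pt "0 0 0 0 0 -4.9 2.6" --pt "0 0 0 2.33 3.58 -0.2 2.6" --pt "0 0 0 2.33 3.58 -0.2 2.6" --pt "0 0 0 2.33 3.58 -0.2 2.6" --pt "0 0 0 2.33 3.58 -0.2 2.6" --pt "0 0 0 2.33 3.58 0 2.6" --pt "0 0 0 2.33 3.58 0 2.6" --pt "0 0 0 2.33 3.58 0 2.6" --pt "0 0 0 2.33 3.58 0 2.6"

```text
t: 5.15
tool_pos: [0.4779, 0.1343, 0.2285]
eef_rot: [3.141, 0.001, 2.714]
contact_force: [1.5, -0.1, -1.4]
opening: 0.0317
grip_force: 25.0
```

Request:
play_rows --pt "0 0 0 0 0 0 2.6" --pt "0 0 0 0 0 0 2.6" --pt "0 0 0 0 0 0 2.6" --pt "0 0 0 0 0 0 2.6" --pt "0 0 0 0 0 0 2.6" --pt "0 0 0 0 0 0 2.6" --pt "0 0 0 0 0 0 2.6" --pt "0 0 0 0 0 0 2.6" --pt "0 0 0 0 0 0 2.6" --pt "0 0 0 0 0 0 2.6"

```text
t: 6.15
tool_pos: [0.4785, 0.1327, 0.2276]
eef_rot: [3.142, -0.0, 2.714]
contact_force: [-0.3, 0.8, -0.3]
opening: 0.0314
grip_force: 25.0
```

```bash
python3 - <<'E'
from h import *
o=arm.get_obs();print(o['tool_pos'],o['eef_rot'],o['contact_force'])
p,d=cams.grab_frame('scene');X=cloud('scene',d);save(cv2.resize(p[100:300,280:520],None,fx=3,fy=3,interpolation=2),'s2.png')
hsv=cv2.cvtColor(p,cv2.COLOR_RGB2HSV);c=o['tool_pos']
near=(np.hypot(X[...,0]-c[0],X[...,1]-c[1])<.06)
m=near&(X[...,2]>.18)&(X[...,2]<.215);q=X[m];print('below fingers',len(q),q.min(0).round(4),q.max(0).round(4),cv2.minEnclosingCircle(q[:,:2].astype(np.float32)))
m=near&(X[...,2]>.14)&(X[...,2]<.18);q=X[m];print('spigot',len(q),q.min(0).round(4),q.max(0).round(4), len(q) and cv2.minEnclosingCircle(q[:,:2].astype(np.float32)))
ow,pw,t,w=wcloud();save(pw,'w2.png')
m=(np.hypot(t[...,0],t[...,1])<.035)&(t[...,2]>-.08)&(t[...,2]<.07)&(pw[...,0].astype(int)>pw[...,2]*1.6)
q=t[m];print('wrist sleeve brown',len(q),q.min(0).round(4),q.max(0).round(4))
E
```

```text
[0.47852371 0.13265468 0.22763639] [ 3.14158048e+00 -5.45608562e-06  2.71387896e+00] [-0.32771441  0.80903908 -0.25781049]
below fingers 109 [0.4755 0.1185 0.1933] [0.4947 0.1477 0.215 ] ((0.4808429479598999, 0.13292118906974792), 0.015472149476408958)
spigot 99 [0.4743 0.1246 0.142 ] [0.4864 0.1398 0.1717] ((0.47877076268196106, 0.13238097727298737), 0.007979434914886951)
wrist sleeve brown 7498 [-0.0095 -0.0168 -0.0793] [0.0184 0.0182 0.0307]
```

View pics/s2.png

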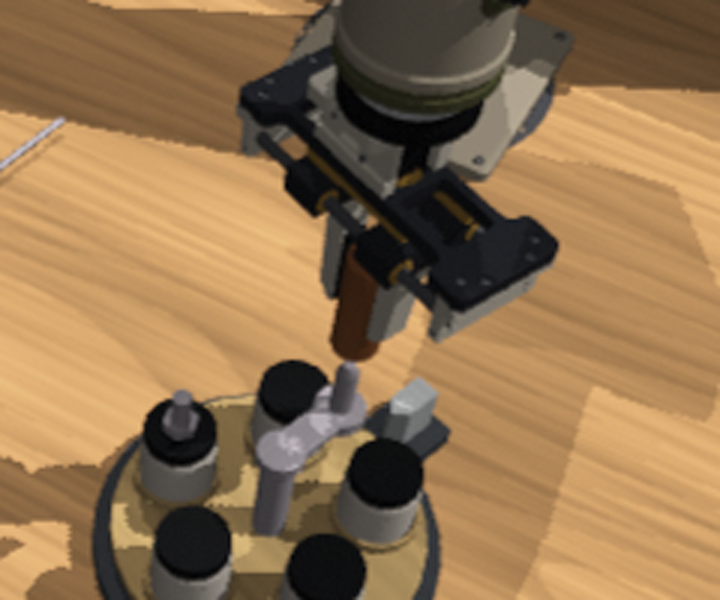

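View pics/w2.png

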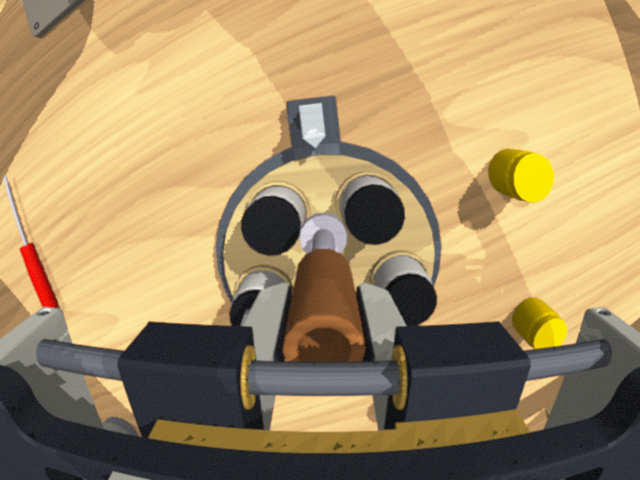

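The sleeve hangs upright about 25 mm above the spigot: scene crop (355,350) over the tip at (347,370), wrist view (325,260) over (322,237). They line up within about 2 mm, so I'll lower slowly.

Request:
play_rows --pt "0 0 0 0 0 1.0 2.6" --pt "0 0 0 0 0 1.0 2.6" --pt "0 0 0 0 0 0.5 2.6" --pt "0 0 0 0 0 0.4 2.6" --pt "0 0 0 0 0 0.4 2.6" --pt "0 0 0 0 0 0.4 2.6" --pt "0 0 0 0 0 0.3 2.6" --pt "0 0 0 0 0 0 2.6" --pt "0 0 0 0 0 0 2.6" --pt "0 0 0 0 0 0 2.6"

```text
t: 7.25
tool_pos: [0.4787, 0.1327, 0.1879]
eef_rot: [3.141, 0.0, 2.714]
contact_force: [0.6, -0.6, -0.7]
opening: 0.0319
grip_force: 25.0
```

Request:
play_rows --pt "0 0 0 0 0 0.4 2.6" --pt "0 0 0 0 0 0.4 2.6" --pt "0 0 0 0 0 0.4 2.6" --pt "0 0 0 0 0 0.4 2.6" --pt "0 0 0 0 0 0.3 2.6" --pt "0 0 0 0 0 0.3 2.6" --pt "0 0 0 0 0 0.2 2.6" --pt "0 0 0 0 0 0 2.6" --pt "0 0 0 0 0 0 2.6" --pt "0 0 0 0 0 0 2.6"

```text
t: 8.25
tool_pos: [0.4787, 0.1327, 0.1639]
eef_rot: [3.141, 0.0, 2.714]
contact_force: [0.4, -0.2, -0.8]
opening: 0.0314
grip_force: 25.0
```

Request:
play_rows --pt "0 0 0 0 0 0.2 2.6" --pt "0 0 0 0 0 0.2 2.6" --pt "0 0 0 0 0 0.1 2.6" --pt "0 0 0 0 0 0.1 2.6" --pt "0 0 0 0 0 0 2.6" --pt "0 0 0 0 0 0 2.6" --pt "0 0 0 0 0 0 2.6" --pt "0 0 0 0 0 0 2.6" --pt "0 0 0 0 0 0 2.6" --pt "0 0 0 0 0 0 2.6"

```text
t: 9.25
tool_pos: [0.4787, 0.1328, 0.1586]
eef_rot: [3.141, 0.0, 2.714]
contact_force: [-3.0, -0.5, 5.4]
opening: 0.0318
grip_force: 25.0
```

Request:
play_rows --pt "0 0 0 0 0 0.1 2.6" --pt "0 0 0 0 0 0 2.6" --pt "0 0 0 0 0 0 2.6" --pt "0 0 0 0 0 0 2.6" --pt "0 0 0 0 0 0 2.6" --pt "0 0 0 0 0 0 2.6" --pt "0 0 0 0 0 0 2.6" --pt "0 0 0 0 0 0 2.6" --pt "0 0 0 0 0 0 2.6" --pt "0 0 0 0 0 0 2.6"

```text
t: 10.25
tool_pos: [0.479, 0.1329, 0.1585]
eef_rot: [3.14, 0.001, 2.714]
contact_force: [-5.9, 0.4, 12.6]
opening: 0.0317
grip_force: 25.0
```

```bash
python3 - <<'E'
from h import *
o=arm.get_obs();print(o['tool_pos'],o['contact_force'])
p,d=cams.grab_frame('scene');X=cloud('scene',d);save(cv2.resize(p[130:330,280:520],None,fx=3,fy=3,interpolation=2),'s3.png')
c=o['tool_pos'];P=p.astype(int)
m=(np.hypot(X[...,0]-c[0],X[...,1]-c[1])<.03)&(X[...,2]>.1)&(X[...,2]<.22)&(P[...,0]>P[...,2]*1.6)
q=X[m];print('sleeve',len(q),q.min(0).round(4),q.max(0).round(4),cv2.minEnclosingCircle(q[:,:2].astype(np.float32)))
E
```

```text
[0.47899175 0.13292453 0.15853093] [-5.92174229  0.40891317 12.56109762]
sleeve 312 [0.4657 0.103  0.1276] [0.5002 0.1528 0.2159] ((0.4872458577156067, 0.12789706885814667), 0.027185995131731033)
```

View pics/s3.png

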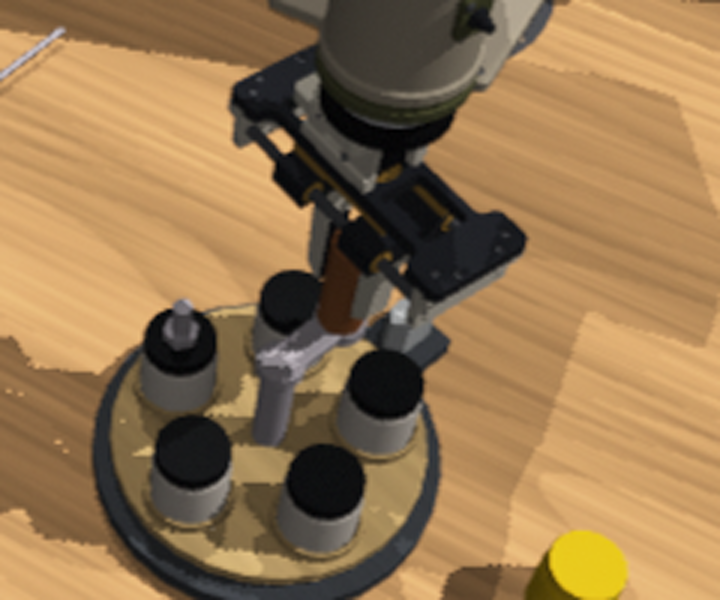

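Seated: the sleeve underside measures z≈0.128 (crop (340,325)), and force rises with no further travel. I'll work out the arc.

```bash
python3 -c "
import numpy as np
y=np.degrees(2.7139)
for k in range(20):
    f=np.radians(162-5*k-2.5-90-np.array([y,y-90]));print(k,(0.48*np.cos(f)).round(2))"
```

```text
0 [0.03 0.48]
1 [-0.01  0.48]
2 [-0.05  0.48]
3 [-0.09  0.47]
4 [-0.13  0.46]
5 [-0.17  0.45]
6 [-0.21  0.43]
7 [-0.25  0.41]
8 [-0.28  0.39]
9 [-0.31  0.36]
10 [-0.35  0.33]
11 [-0.37  0.3 ]
12 [-0.4   0.27]
13 [-0.42  0.23]
14 [-0.44  0.2 ]
15 [-0.45  0.16]
16 [-0.47  0.12]
17 [-0.47  0.08]
18 [-0.48  0.03]
19 [-0.48 -0.01]
```

Request:
play_rows --pt "0 0 0 0 0 -0.05 2.6" --pt "0 0 0 0.02 0.24 0 2.6" --pt "0 0 0 0.01 0.24 0 2.6" --pt "0 0 0 -0.01 0.48 0 2.6" --pt "0 0 0 -0.05 0.48 0 2.6" --pt "0 0 0 -0.09 0.47 0 2.6" --pt "0 0 0 -0.13 0.46 0 2.6" --pt "0 0 0 -0.17 0.45 0 2.6" --pt "0 0 0 -0.21 0.43 0 2.6" --pt "0 0 0 -0.25 0.41 0 2.6"

```text
t: 11.3
tool_pos: [0.5023, 0.1627, 0.1586]
eef_rot: [3.14, 0.001, 2.714]
contact_force: [-3.4, -1.0, 8.9]
opening: 0.0316
grip_force: 25.0
```

Request:
play_rows --pt "0 0 0 -0.28 0.39 0 2.6" --pt "0 0 0 -0.31 0.36 0 2.6" --pt "0 0 0 -0.35 0.33 0 2.6" --pt "0 0 0 -0.37 0.3 0 2.6" --pt "0 0 0 -0.4 0.27 0 2.6" --pt "0 0 0 -0.42 0.23 0 2.6" --pt "0 0 0 -0.44 0.2 0 2.6" --pt "0 0 0 -0.45 0.16 0 2.6" --pt "0 0 0 -0.47 0.12 0 2.6" --pt "0 0 0 -0.47 0.08 0 2.6"

```text
t: 12.3
tool_pos: [0.5486, 0.1683, 0.1586]
eef_rot: [3.141, 0.001, 2.714]
contact_force: [-2.9, -0.2, 8.4]
opening: 0.0317
grip_force: 25.0
```

Request:
play_rows --pt "0 0 0 -0.48 0.03 0 2.6" --pt "0 0 0 -0.48 -0.01 0 2.6" --pt "0 0 0 0 0 0 2.6" --pt "0 0 0 0 0 0 2.6" --pt "0 0 0 0 0 0 2.6" --pt "0 0 0 0 0 0 2.6" --pt "0 0 0 0 0 0 2.6" --pt "0 0 0 0 0 0 2.6" --pt "0 0 0 0 0 0 2.6" --pt "0 0 0 0 0 0 2.6"

```text
t: 13.3
tool_pos: [0.558, 0.1642, 0.1586]
eef_rot: [3.14, 0.003, 2.714]
contact_force: [1.5, -1.1, 5.3]
opening: 0.0319
grip_force: 25.0
```

```bash
cat > ck.py <<'E'
from h import *
import sys
o=arm.get_obs();print(o['tool_pos'],o['contact_force'],o['t'])
a=np.array([.5296,.1154]);ang=lambda v:np.degrees(np.arctan2(v[1],v[0]))%360
for n in('scene','top','wrist'):
    if n=='wrist': _,p,_,X=wcloud()
    else: p,d=cams.grab_frame(n);X=cloud(n,d)
    save(p,n+sys.argv[1]+'.png')
    r=np.hypot(X[...,0]-a[0],X[...,1]-a[1]);Z=X[...,2]
    m=((r<.12)&(Z>.085)&(Z<.105)&(p.max(-1)<60)).astype(np.uint8)
    k,lab,st,_=cv2.connectedComponentsWithStats(m);L=[]
    for i in range(1,k):
        if st[i,4]>60:
            (c,rr)=cv2.minEnclosingCircle(X[lab==i][:,:2].astype(np.float32));c=np.array(c);L.append(c)
            print(n,'lid',c.round(4),round(rr,4),'ang',ang(c-a).round(2),'rad',np.hypot(*(c-a)).round(4),'mod72',((ang(c-a)+36)%72-36).round(2))
    m=(r<.12)&(Z>.112)&(Z<.135)&(np.hypot(X[...,0]-.4585,X[...,1]-.139)<.03);q=X[m]
    if len(q)>5: c=np.array(cv2.minEnclosingCircle(q[:,:2].astype(np.float32))[0]);print('bolt',c.round(4),len(q),ang(c-a).round(2))
    m=(Z>.04)&(Z<.07)&(np.hypot(X[...,0]-.3955,X[...,1]-.16)<.04);q=X[m]
    if len(q)>5: c=np.array(cv2.minEnclosingCircle(q[:,:2].astype(np.float32))[0]);print('ptr',c.round(4),q.mean(0).round(4),len(q),ang(c-a).round(2))
E
python3 ck.py 4
```

```text
[0.55800172 0.16420031 0.15861459] [ 1.47598329 -1.12395455  5.34374201] 13.3
scene lid [0.4942 0.049 ] 0.0261 ang 241.96 rad 0.0752 mod72 25.96
scene lid [0.5815 0.0613] 0.0261 ang 313.82 rad 0.075 mod72 25.82
scene lid [0.5284 0.1918] 0.0201 ang 90.9 rad 0.0764 mod72 18.9
scene lid [0.5977 0.1473] 0.0262 ang 25.1 rad 0.0752 mod72 25.1
top lid [0.6025 0.1405] 0.0222 ang 18.99 rad 0.0771 mod72 18.99
top lid [0.5806 0.0612] 0.0255 ang 313.25 rad 0.0744 mod72 25.25
top lid [0.5132 0.2011] 0.0193 ang 100.82 rad 0.0873 mod72 28.82
top lid [0.4932 0.0502] 0.0253 ang 240.84 rad 0.0747 mod72 24.84
top lid [0.4564 0.1241] 0.0235 ang 173.19 rad 0.0737 mod72 29.19
wrist lid [0.4549 0.1313] 0.0252 ang 167.96 rad 0.0764 mod72 23.96
wrist lid [0.5183 0.1913] 0.0249 ang 98.5 rad 0.0767 mod72 26.5
wrist lid [0.4919 0.0525] 0.0254 ang 239.11 rad 0.0733 mod72 23.11
wrist lid [0.5712 0.0678] 0.0225 ang 311.16 rad 0.0632 mod72 23.16
bolt [0.4547 0.131 ] 693 168.21
ptr [0.4042 0.1575] [0.3966 0.1617 0.0561] 1571 161.43
```

Request:
play_rows --pt "0 0 0 -0.34 -0.03 0 2.6" --pt "0 0 0 -0.33 -0.06 0 2.6" --pt "0 0 0 0 0 0 2.6" --pt "0 0 0 0 0 0 2.6" --pt "0 0 0 0 0 0 2.6" --pt "0 0 0 0 0 0 2.6" --pt "0 0 0 0 0 0 2.6" --pt "0 0 0 0 0 0 2.6" --pt "0 0 0 0 0 0 2.6" --pt "0 0 0 0 0 0 2.6"

```text
t: 14.45
tool_pos: [0.5636, 0.1607, 0.1586]
eef_rot: [3.14, 0.002, 2.714]
contact_force: [0.0, -0.9, 6.0]
opening: 0.0318
grip_force: 25.0
```

```bash
python3 ck.py 5; python3 - <<'E'
from h import *
from scipy.optimize import least_squares
ang=lambda v:np.degrees(np.arctan2(v[1],v[0]))%360
# axis & pointer from initial fixed views; pocket angles by rigid pentagon fit
for n,P in(('scene',[(.4595,.0909),(.5307,.04),(.4854,.1758),(.6013,.0918),(.5747,.1756)]),('top',[(.4575,.093),(.5288,.0411),(.485,.1767),(.6,.0927),(.5732,.1763)])):
    P=np.array(P);a=P.mean(0);f=np.load(n+'0.npz');X=cloud(n,f['d']);Z=X[...,2]
    print(n,'axis',a.round(4),'mod72',np.mean([((ang(p-a)-54+36)%72-36) for p in P]).round(2)+54)
    m=(Z>.053)&(Z<.066)&(np.hypot(X[...,0]-.3955,X[...,1]-.16)<.035);q=X[m][:,:2].astype(np.float32)
    box=cv2.minAreaRect(q);print('ptr top',len(q),q.mean(0),ang(q.mean(0)-a).round(2),box,ang(np.array(box[0])-a).round(2))
    m=(Z>.008)&(Z<.03)&(np.hypot(X[...,0]-a[0],X[...,1]-a[1])>.128)&(np.hypot(X[...,0]-.395,X[...,1]-.16)<.06);q=X[m][:,:2].astype(np.float32)
    print('tongue',len(q),cv2.minAreaRect(q))
E
```

```text
[0.56355766 0.1606618  0.158581  ] [ 0.03835624 -0.9380045   5.9532271 ] 14.45
scene lid [0.4865 0.0545] 0.0259 ang 234.72 rad 0.0745 mod72 18.72
scene lid [0.575  0.0556] 0.0269 ang 307.24 rad 0.0751 mod72 19.24
scene lid [0.536  0.1938] 0.0221 ang 85.31 rad 0.0787 mod72 13.31
scene lid [0.6007 0.1391] 0.026 ang 18.39 rad 0.075 mod72 18.39
ptr [0.3804 0.1637] [0.3806 0.165  0.0558] 24 162.06
top lid [0.6071 0.132 ] 0.0223 ang 12.11 rad 0.0793 mod72 12.11
top lid [0.5739 0.0558] 0.0255 ang 306.65 rad 0.0742 mod72 18.65
top lid [0.5199 0.2017] 0.0209 ang 96.44 rad 0.0869 mod72 24.44
top lid [0.4858 0.0546] 0.0251 ang 234.26 rad 0.0749 mod72 18.26
ptr [0.384  0.1724] [0.3834 0.1718 0.0583] 9 158.64
wrist lid [0.457 0.14 ] 0.0252 ang 161.28 rad 0.0767 mod72 17.28
wrist lid [0.5272 0.1918] 0.0249 ang 91.76 rad 0.0764 mod72 19.76
wrist lid [0.4847 0.0566] 0.0256 ang 232.63 rad 0.074 mod72 16.63
wrist lid [0.5717 0.0585] 0.0247 ang 306.49 rad 0.0707 mod72 18.49
bolt [0.4573 0.1394] 690 161.65
ptr [0.4044 0.1591] [0.396  0.1623 0.0563] 1516 160.75
scene axis [0.5303 0.1148] mod72 54.25
ptr top 130 [0.395348   0.15959513] 161.65 ((0.39546439051628113, 0.15891382098197937), (0.021013479679822922, 0.039735402911901474), 71.2994155883789) 161.89
tongue 173 ((0.38827255368232727, 0.1614612489938736), (0.05127017945051193, 0.0431884340941906), 73.74711608886719)
top axis [0.5289 0.116 ] mod72 53.84
ptr top 122 [0.39399424 0.16018929] 161.85 ((0.39558175206184387, 0.15993869304656982), (0.020168926566839218, 0.039051447063684464), 72.3537826538086) 161.74
tongue 206 ((0.3882352113723755, 0.16213271021842957), (0.05037331208586693, 0.04397709667682648), 71.97120666503906)
```

View pics/wrist5.png

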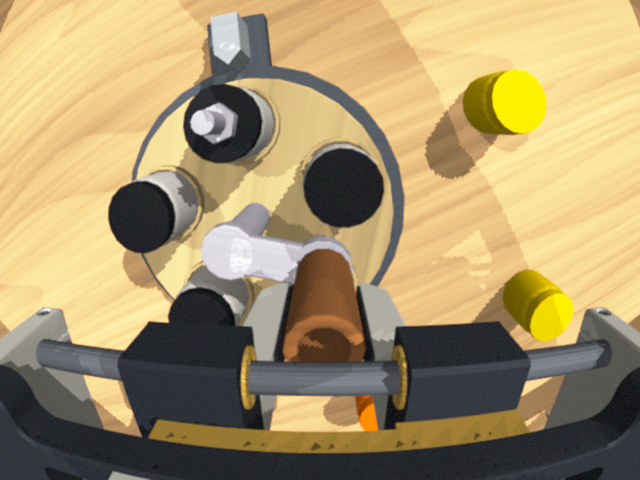

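The bolt jar is at wrist (222,122), almost in line with the pointer at (230,45). By the lids it sits at about 162.6°, against 161.8° for the pointer, so I'll nudge it about 0.9°.

Request:
play_rows --pt "0 0 0 -0.08 -0.02 0 2.6" --pt "0 0 0 0 0 0 2.6" --pt "0 0 0 0 0 0 2.6" --pt "0 0 0 0 0 0 2.6" --pt "0 0 0 0 0 0 2.6" --pt "0 0 0 0 0 0 2.6" --pt "0 0 0 0 0 0 2.6" --pt "0 0 0 0 0 0 2.6" --pt "0 0 0 0 0 0 2.6" --pt "0 0 0 0 0 0 2.6"

```text
t: 15.6
tool_pos: [0.5639, 0.1604, 0.1586]
eef_rot: [3.14, 0.002, 2.714]
contact_force: [-0.3, -0.1, 4.9]
opening: 0.0318
grip_force: 25.0
```

```bash
python3 ck.py 6; python3 -c "
import cv2
p=cv2.imread('pics/scene6.png');cv2.imwrite('pics/s6c.png',cv2.resize(p[150:340,280:480],None,fx=3,fy=3,interpolation=2))"
```

```text
[0.56392811 0.16043552 0.15861686] [-0.27269779 -0.07735498  4.94756566] 15.6
scene lid [0.4869 0.0551] 0.0263 ang 234.65 rad 0.0739 mod72 18.65
scene lid [0.5748 0.0546] 0.0261 ang 306.63 rad 0.0757 mod72 18.63
scene lid [0.5389 0.1945] 0.0227 ang 83.27 rad 0.0796 mod72 11.27
scene lid [0.6006 0.1388] 0.0262 ang 18.28 rad 0.0748 mod72 18.28
ptr [0.3807 0.1637] [0.3804 0.165  0.0556] 24 162.02
top lid [0.6072 0.1321] 0.0228 ang 12.16 rad 0.0794 mod72 12.16
top lid [0.5737 0.0556] 0.0255 ang 306.42 rad 0.0743 mod72 18.42
top lid [0.521  0.2001] 0.0213 ang 95.83 rad 0.0851 mod72 23.83
top lid [0.4857 0.0551] 0.0252 ang 233.95 rad 0.0746 mod72 17.95
ptr [0.385  0.1726] [0.384  0.1718 0.0575] 10 158.41
wrist lid [0.4569 0.1403] 0.0253 ang 161.09 rad 0.0769 mod72 17.09
wrist lid [0.5275 0.1915] 0.0249 ang 91.57 rad 0.0762 mod72 19.57
wrist lid [0.4848 0.0569] 0.0256 ang 232.59 rad 0.0737 mod72 16.59
wrist lid [0.572  0.0581] 0.0248 ang 306.47 rad 0.0713 mod72 18.47
bolt [0.457  0.1398] 690 161.38
ptr [0.4044 0.1592] [0.3959 0.1623 0.0564] 1510 160.73
```

View pics/s6c.png

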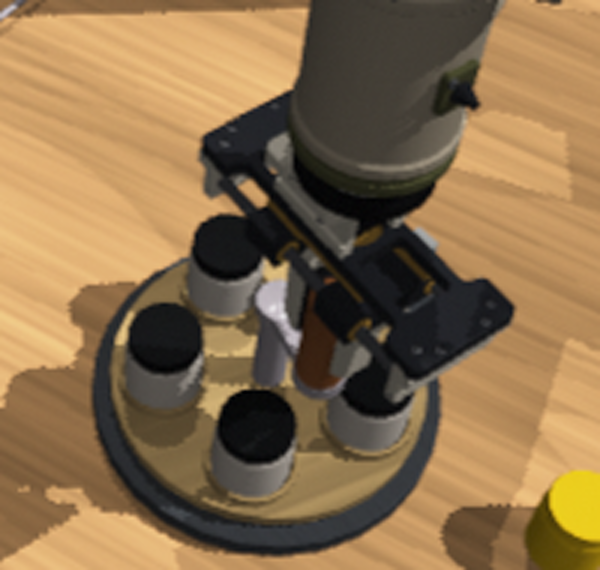

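Seated on the shoulder, with all jars in their pockets (crop (318,385)). It has turned only about 0.3°, so one more small nudge.

Request:
play_rows --pt "0 0 0 -0.07 -0.02 0 2.6" --pt "0 0 0 0 0 0 2.6" --pt "0 0 0 0 0 0 2.6" --pt "0 0 0 0 0 0 2.6" --pt "0 0 0 0 0 0 2.6" --pt "0 0 0 0 0 0 2.6" --pt "0 0 0 0 0 0 2.6" --pt "0 0 0 0 0 0 2.6" --pt "0 0 0 0 0 0 2.6" --pt "0 0 0 0 0 0 2.6"

```text
t: 16.75
tool_pos: [0.5644, 0.1601, 0.1586]
eef_rot: [3.14, 0.002, 2.714]
contact_force: [-1.3, 1.3, 7.3]
opening: 0.032
grip_force: 25.0
```

```bash
python3 ck.py 7; python3 -c "
from h import *
print(arm.get_obs()['joint_vel'].round(4))"
```

```text
[0.56438815 0.1600657  0.15860553] [-1.27160533  1.33841522  7.32172945] 16.75
scene lid [0.487  0.0547] 0.0254 ang 234.97 rad 0.0742 mod72 18.97
scene lid [0.5742 0.0541] 0.0258 ang 306.01 rad 0.0758 mod72 18.01
scene lid [0.5363 0.1928] 0.0234 ang 85.07 rad 0.0776 mod72 13.07
scene lid [0.6016 0.1374] 0.0265 ang 16.97 rad 0.0753 mod72 16.97
ptr [0.3822 0.1633] [0.3816 0.1649 0.0558] 32 161.99
top lid [0.6072 0.131 ] 0.0224 ang 11.34 rad 0.0792 mod72 11.34
top lid [0.5731 0.0553] 0.0253 ang 305.89 rad 0.0742 mod72 17.89
top lid [0.522  0.1984] 0.0215 ang 95.22 rad 0.0834 mod72 23.22
top lid [0.4852 0.0555] 0.0254 ang 233.48 rad 0.0745 mod72 17.48
ptr [0.387  0.1715] [0.3851 0.1712 0.0575] 13 158.54
wrist lid [0.4573 0.141 ] 0.0252 ang 160.5 rad 0.0768 mod72 16.5
wrist lid [0.5282 0.1917] 0.0249 ang 91.08 rad 0.0763 mod72 19.08
wrist lid [0.4841 0.0577] 0.0251 ang 231.75 rad 0.0735 mod72 15.75
wrist lid [0.571  0.0581] 0.0246 ang 305.86 rad 0.0707 mod72 17.86
bolt [0.4573 0.1406] 689 160.76
ptr [0.4042 0.16  ] [0.3959 0.1624 0.0564] 1503 160.43
[-0.0006  0.001  -0.0014 -0.0013 -0.0002  0.0012]
```

```bash
python3 -c "
from station import arm
print(arm.finish_job())"
```

```text
the job is handed in; nothing more can be done
None
```

I pushed the sleeve fully down onto the spigot and turned the carousel until the bolt jar measured about 0.1° off the pointer line, then handed the job in with the handle still gripped and held (result not reported back).

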